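Find the heavy side of a polishing wheel on the balancing stand

TASK

Check the balance of the cork polishing wheel: lift it out of its wooden rack and set it down gently with the two ends of its arbor on the rollers of the green balancing stand, one end on each pair. Then let go so that it turns freely by itself (turn it a little first if its brass weights stand right at the top, or it may hang there), and leave it once it has come to rest with its heavy side, the brass weights, at the bottom. Leave the jar, the bowl and the graphite paddle where they are.

Things in the scene. Friction and masses are not known exactly. Their poses are not given: they have to be found in the camera images.
- wheel_center (a point): middle of the loose wheel, on its axis, half-way along the arbor. Cork disc 150 mm in diameter, 26 mm thick; aluminium flanges 88 mm across and 6 mm thick on both sides; steel arbor 12 mm thick, reaching 100 mm to each side. x axis = the arbor, level at the start. About 0.65 kg. The bare cork rim, 31 mm deep outside the flanges, can be pinched across its thickness from above
- weight (a joint): where round the wheel the brass weights are clamped: angle (rad) about the wheel's x axis, 0 = on the wheel's own z axis (straight up while it stands in the rack), growing towards its -y. Differs from run to run; clamped fast, so it does not change in use
- weight_mark (a point): frame at the wheel's middle, turning with it; z axis points from the arbor to the brass balance weights (one on each flange, 14 x 30 x 13 mm, 36 mm out, together 92 g) that make this the heavy side. A blue chalk stroke on both cork faces and across the rim marks the opposite, light side: with the weights straight down, the chalk is at the very top
- rack_rest (a point): where the wheel's middle stands in the rack at the start, 89 mm above the bench; x axis = the arbor's direction. Fixed timber rack, 80 x 160 mm: the rim rests on two sloping blocks between four dowels, 68 mm high, 3 mm clear of the wheel's faces, so lift straight up
- stand_seat (a point): where the wheel's middle lies with the arbor in the rollers, 105 mm above the bench; x axis = the arbor's direction, either way round. At each end two overlapping discs, 40 mm across, axles 28 mm apart, tops 103 mm above the bench, form a V, 63 to 77 mm from the middle along x. They run freely: let go, the wheel swings to and fro a few times, about once a second, and is at rest in about 5 s
- stand: the fixed green balancing stand, origin under the middle of its base, on the bench; axes as stand_seat. Base 230 x 110 mm, 18 mm high; uprights outside the discs, 91 mm high
- wheel: the wheel, same frame as wheel_center
- jar: glass jar of sand with steel mandrels standing in it, 84 mm in diameter, 100 mm high, mandrels to 230 mm; origin under its middle
- bowl: cream stoneware bowl, 120 mm in diameter, 55 mm high; origin under its middle
- paddle: graphite paddle with black handle lying on the bench, 245 mm long, 32 mm wide, 22 mm high; x axis points along it to the graphite end; origin near the middle, on the bench
Things that resemble listed ones, but are neither listed nor needed, are in the scene too. Of the things that look like the wheel, the largest one is meant.

How it is judged:
By the outcome, as a careful person would: the job done as asked, in the order asked, and still so for the second after the job is handed in, with the robot touching nothing.
It also fails if it takes over 48 s, if anything falls off the work surface, if the arm or the gripper's body presses on something with over 40 N, if the wrist force passes 120 N, or if a joint passes its speed limit or range.

ROBOT

A 7-joint arm with a two-finger parallel gripper is mounted at the origin on the work surface. World frame = base frame: x ahead of the robot, y to its left, z up, the work surface at z = 0. Lengths are in m, angles in rad, forces in N, time in s.
With the tool pointing down it reaches from about 0.425 to 0.925 m from the base axis. Payload 6.8 kg.
Tool frame: the origin (TCP) lies on the front face of the gripper's body, between the roots of the fingers; the fingertips stand 73 mm ahead of it and the grasp point (between the pads) lies 54 mm ahead of it (env.nose_length is the distance from the TCP to the fingertips, in m); z points along the fingers, y is the direction in which the jaws open and shut (so a half turn about z gives the same grasp; the last joint's range is limited). The gripper opens to 85 mm and grips with 20 to 120 N. Pads are 22 mm wide; open, the fingers measure 114 mm over their backs; the gripper's body (76 mm by 85 mm) begins 54 mm behind the grasp point. The pads swing forward as they close: fully open they stand 13 mm farther back than shut.
Start: joints at [1.123, 0.477, 0.022, 1.555, -0.011, 1.109, -0.083], TCP at [0.225, -0.636, 0.304] pointing down, gripper open.
Joint ranges: [-2.96, 2.96], [-0.34, 2.1], [-1.41, 1.46], [0.24, 2.44], [-1.37, 4.51], [0.17, 1.92], [-2.96, 2.96]. Speed limits (rad/s): [2.39, 2.39, 3.14, 3.14, 3.14, 3.14, 3.14].

INTERFACE

Orientations are given as a unit quaternion [w, x, y, z].
In Python, from cell import env, kin, camera, calibration, job gives the robot as it stands. The module is installed in compiled form; this text tells all that it offers. Calls block until the motion is done:
- env.reach(position, orientation): joint-space move of the TCP to a pose.
- env.movel(position, velocity=0.15, rot=None, stop_force=None): straight line of the TCP; rot=None keeps the orientation; velocity is the mean speed in m/s. With stop_force (N) it stops when the force on the tool has changed by that much, and returns True; else False.
- env.goto_joints(angles): joint-space move.
- env.grip(opening, f_grip=None): finger opening in m; f_grip is the grip in N (None keeps the last); returns when the fingers have stopped.
- env.dwell(seconds).
- kin.inverse_kinematics(position, orientation): joint angles nearest the present ones, or None.
- env.get_state(): the state.
- camera(name): name is "side" or "top" or "wrist"; returns (picture, depth): 480x640x3 uint8, blue, green, red; 480x640 float32, m along the optical axis (not along the pixel's ray), 0 where there is no reading.
- calibration(name): a dict with "fx", "fy", "cx", "cy" (pixels), "rvec" (rotation vector, rad) and "tvec" (3), from world to camera coordinates, as OpenCV has them. Camera axes: x right, y down, z forward; pixel columns grow to the right and rows downward; lengths in m; the calibration is good to about 2 mm. The wrist camera is an equidistant fisheye: a pixel r from the principal point sees the ray r / f radians off the axis. A picture is of the moment at which its call begins: read the wrist's pose just before it. calibration takes no time and is no camera call; for the wrist camera it gives the pose at the moment of the call.
A pose or a line that the arm cannot do raises env.PlanningError and nothing moves.
- job.job_done(): hands the job in, once; it reports no verdict.
The state is a dict: "time": time; "qpos": joint angles; "joint_velocities": joint speeds; "joint_torque": joint torques, N m; "tcp_pos": TCP position; "orientation": TCP orientation; "force": force on the tool from outside, world axes, zero at the start; "torque": the same for the moment, N m; "opening": finger opening in m.
Only numpy, scipy, OpenCV 4.12 (cv2) and the standard library are available. Lean on these libraries where they do the work, as an engineer would, in place of code of your own. Each camera call takes 0.05 s, during which the arm holds its last target.

## Working session

There is one attempt and no reset: what is moved stays moved. The work goes in short steps, each a Python script; the robot and the scene stay as the last script left them, time stands still between calls to the robot, and variables do not carry over. Pictures are saved under pics/ and viewed, and the job is handed in when it is done.

```bash
mkdir -p pics; cat > h.py <<'E'
import numpy as np, cv2
from cell import env, kin, camera, calibration, job
def world(name,u,v,d):
    c=calibration(name);R=cv2.Rodrigues(np.array(c["rvec"],float))[0];t=np.array(c["tvec"],float).ravel()
    p=np.stack([(u-c["cx"])/c["fx"]*d,(v-c["cy"])/c["fy"]*d,d],-1)
    return (p-t)@R
def cloud(name,depth):
    v,u=np.mgrid[0:480,0:640].astype(float)
    return world(name,u,v,depth.astype(float))
E
python3 - <<'E'
from h import *
for n in ["side","top","wrist"]:
    p,d=camera(n);cv2.imwrite(f"pics/{n}0.png",p);np.save(f"{n}0.npy",d)
    c=calibration(n);print(n,c)
s=env.get_state();print(s["time"],s["tcp_pos"],s["orientation"],s["force"],s["opening"])
E
```

```text
side {'fx': 596.6423774079456, 'fy': 596.6423774079456, 'cx': 334.24561987552875, 'cy': 246.63823619244604, 'rvec': array([ 0.71853922, -2.7123103 ,  0.94357864]), 'tvec': array([0.51441796, 0.19635483, 1.25402396])}
top {'fx': 514.2006850672794, 'fy': 514.2006850672794, 'cx': 307.58351873216213, 'cy': 233.3323751573554, 'rvec': array([ 2.16167327, -2.11618375,  0.14678887]), 'tvec': array([0.09006508, 0.5221911 , 1.07466152])}
wrist {'fx': 371.64829954431775, 'fy': 371.64829954431775, 'cx': 324.55400097272917, 'cy': 234.91115636739124, 'rvec': array([-2.36004198,  1.66853195,  0.24937643]), 'tvec': array([-0.674887  , -0.03737741,  0.37864887])}
0.15 [ 0.22489506 -0.63607833  0.30314335] [-6.80188919e-04  9.85597014e-01  1.69109541e-01 -1.63743203e-04] [-0.05451615  0.04471314 -0.33322893] 0.08522308985466456
```

View pics/side0.png

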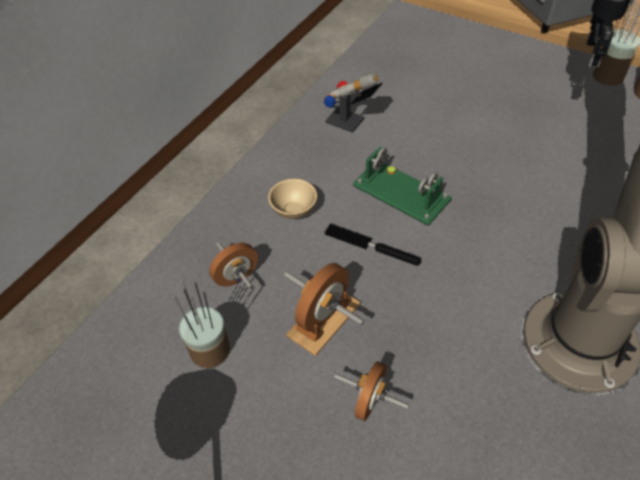

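View pics/top0.png

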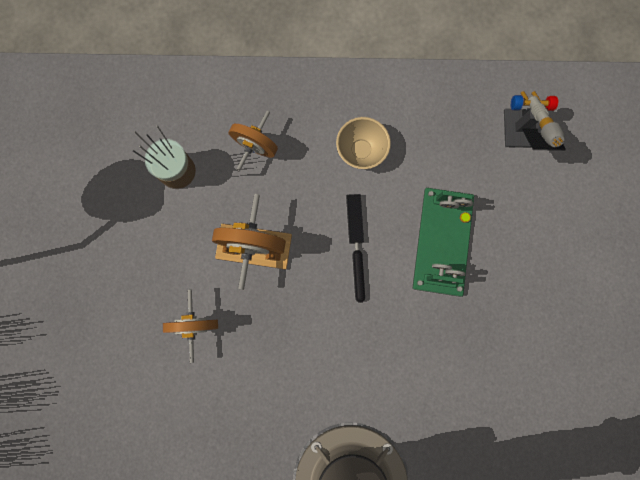

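View pics/wrist0.png

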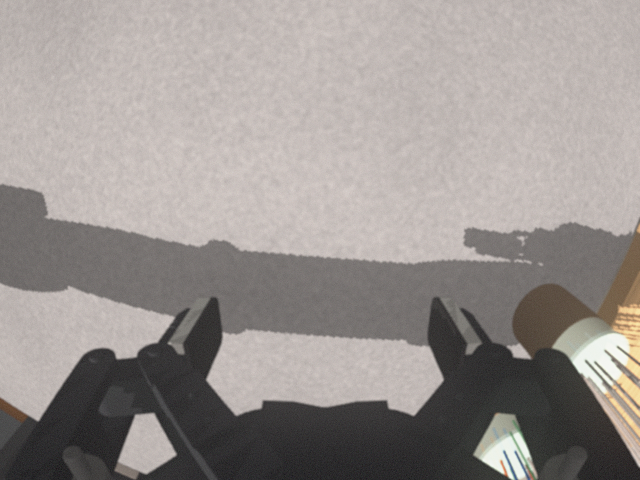

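Candidates for the wheel are in top view (250,240), in the rack and largest, plus (253,140) leaning and (190,326) small. I choose the one in the rack and check it in a crop.

```bash
python3 - <<'E'
from h import *
a=cv2.imread("pics/top0.png");b=cv2.imread("pics/side0.png")
def z(im,x,y,w,h,W,H): return cv2.resize(im[y:y+h,x:x+w],(W,H),interpolation=cv2.INTER_CUBIC)
cv2.imwrite("pics/crop1.png",np.vstack([np.hstack([z(a,200,185,100,110,400,300),z(b,270,250,110,110,400,300)]),np.hstack([z(a,400,180,90,120,400,300),z(b,345,140,115,90,400,300)])]))
for n,im in(("top",a),("side",b)):
    d=np.load(n+"0.npy");P=cloud(n,d);hsv=cv2.cvtColor(im,cv2.COLOR_BGR2HSV)
    m=cv2.inRange(hsv,(5,130,60),(18,255,255))>0
    m&=(d>0)&(P[...,2]>0.1)
    k,l,st,ce=cv2.connectedComponentsWithStats(m.astype(np.uint8))
    for i in range(1,k):
        if st[i,4]>40:
            Q=P[l==i];print(n,st[i],Q.mean(0),np.percentile(Q,[2,98],axis=0).round(4).tolist())
    g=(cv2.inRange(hsv,(60,80,30),(90,255,255))>0)&(d>0)
    Q=P[g];print("green",g.sum(),np.percentile(Q,[1,50,99],axis=0).round(3).tolist())
    gb=g&(abs(P[...,2]-.018)<.006);r=cv2.minAreaRect(P[gb][:,:2].astype(np.float32));print("base",r, cv2.boxPoints(r))
E
```

```text
top [234 124  35  21 319] [0.71871731 0.22408345 0.10813839] [[0.7008, 0.1941, 0.1006], [0.738, 0.2563, 0.1149]]
top [ 212  227   73   25 1040] [0.4920274  0.21569204 0.1482091 ] [[0.4747, 0.1513, 0.1084], [0.5112, 0.2867, 0.1656]]
top [166 321  39  11 322] [0.319224   0.33931321 0.10840063] [[0.309, 0.3066, 0.1006], [0.3294, 0.3748, 0.1155]]
green 4329 [[0.401, -0.255, 0.013], [0.508, -0.189, 0.019], [0.625, -0.136, 0.093]]
base ((0.5136300921440125, -0.19825831055641174), (0.11082658916711807, 0.22923210263252258), 82.47615051269531) [[ 0.39274508 -0.23818684]
 [ 0.62000364 -0.26820222]
 [ 0.6345151  -0.15832978]
 [ 0.40725654 -0.1283144 ]]
side [354  81   7   9  42] [ 0.73612643 -0.37039268  0.14190242] [[0.7259, -0.3785, 0.1288], [0.745, -0.3649, 0.1528]]
side [215 244  32  20 266] [0.71690906 0.2294986  0.10715289] [[0.7006, 0.1994, 0.1004], [0.7352, 0.2582, 0.1141]]
side [ 296  264   52   59 1142] [0.4901012  0.23968739 0.14263896] [[0.4718, 0.1666, 0.1023], [0.5112, 0.2936, 0.1653]]
side [321 293  12  14  85] [0.46901344 0.24392174 0.126446  ] [[0.4635, 0.2318, 0.1173], [0.4752, 0.2563, 0.134]]
side [361 363  22  36 348] [0.31570867 0.34465026 0.10859236] [[0.3061, 0.3094, 0.1009], [0.3254, 0.3743, 0.1148]]
green 2659 [[0.398, -0.249, 0.009], [0.504, -0.182, 0.018], [0.619, -0.133, 0.091]]
base ((0.5101034045219421, -0.19467200338840485), (0.11016100645065308, 0.22870303690433502), 81.95034790039062) [[ 0.38916558 -0.23319703]
 [ 0.61561525 -0.26522258]
 [ 0.6310412  -0.15614697]
 [ 0.40459156 -0.12412143]]
```

View pics/crop1.png

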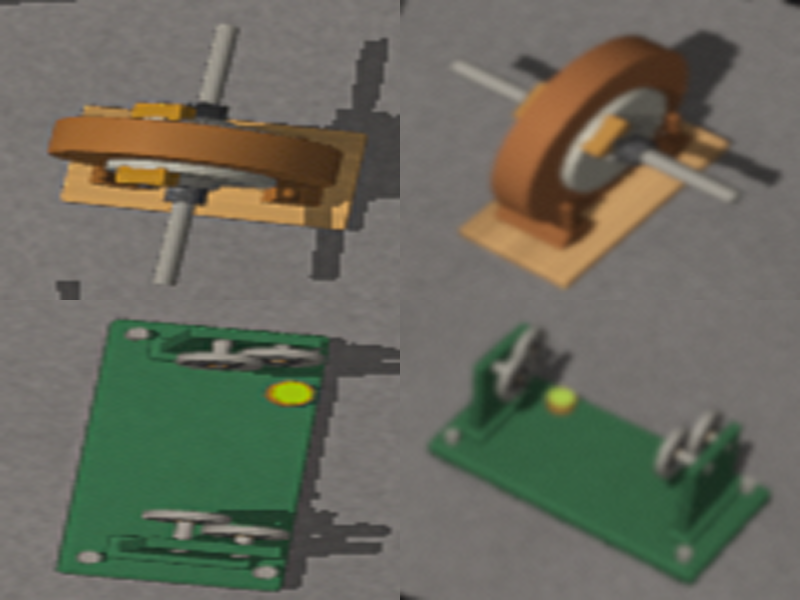

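```bash
cat >> h.py <<'E'
def line(Q):
    c=np.median(Q,0)
    for _ in range(4):
        c=Q.mean(0);d=np.linalg.svd(Q-c)[2][0];d=d*np.sign(d[0])
        r=np.linalg.norm((Q-c)-np.outer((Q-c)@d,d),axis=1);Q=Q[r<max(.005,2*np.median(r))]
    t=(Q-c)@d
    return c,d,t.min(),t.max(),len(Q)
E
python3 - <<'E'
from h import *
for n in("top","side"):
    im=cv2.imread(f"pics/{n}0.png");d=np.load(n+"0.npy");P=cloud(n,d);hsv=cv2.cvtColor(im,cv2.COLOR_BGR2HSV)
    X,Y,Z=P[...,0],P[...,1],P[...,2]
    m=(d>0)&(hsv[...,1]<70)&(abs(Z-.093)<.012)&(abs(X-.49)<.12)&(abs(Y-.22)<.05)
    # outside of flange
    m&=(abs(X-.49)>.045)
    c,dr,a,b,k=line(P[m]);print(n,"shaft",c,dr,a,b,k,"mid",c+dr*(a+b)/2,"yaw",np.degrees(np.arctan2(dr[1],dr[0])))
    # rim
    r=(cv2.inRange(hsv,(5,130,60),(18,255,255))>0)&(d>0)&(Z>.155)&(abs(X-.49)<.03)&(abs(Y-.22)<.06)
    q=cv2.minAreaRect(P[r][:,:2].astype(np.float32));print("rimtop",q,P[r].mean(0),Z[r].max())
    # weights
    w=(cv2.inRange(hsv,(17,130,120),(28,255,255))>0)&(d>0)&(Z>.09)&(abs(X-.49)<.06)&(abs(Y-.22)<.06)
    kk,l,st,ce=cv2.connectedComponentsWithStats(w.astype(np.uint8))
    for i in range(1,kk):
        if st[i,4]>8: print("w",st[i],np.median(P[l==i],0),P[l==i].min(0),P[l==i].max(0))
    # rollers
    g=(d>0)&(hsv[...,1]<60)&(Z>.06)&(Z<.115)&(abs(X-.51)<.13)&(abs(Y+.2)<.07)
    for s in(-1,1):
        gg=g&((X-.512)*s>.03);Q=P[gg];print("roll",s,len(Q),np.percentile(Q,[3,50,97],axis=0).round(4).tolist(),cv2.minAreaRect(Q[:,:2].astype(np.float32)))
E
```

```text
top shaft [0.49437184 0.22111062 0.0940488 ] [ 0.99194514 -0.1266553  -0.00180744] -0.10028645189167422 0.0991379220593999 294 mid [0.4938022  0.22118336 0.09404983] yaw -7.276369174459894
rimtop ((0.49396249651908875, 0.2212708592414856), (0.07636413723230362, 0.026716234162449837), 83.02558898925781) [0.49361456 0.22156396 0.16090334] 0.1686667516196911
w [233 223  12   6  62] [0.52051433 0.23766682 0.12810674] [0.51393288 0.22633866 0.12090019] [0.52564208 0.250602   0.13643303]
w [229 246  13   8  69] [0.4726114  0.24381987 0.12711315] [0.46532397 0.23090368 0.11962271] [0.47906716 0.25690367 0.13754356]
roll -1 216 [[0.4225, -0.215, 0.0795], [0.4405, -0.185, 0.094], [0.4533, -0.1582, 0.1046]] ((0.4353293180465698, -0.1866731345653534), (0.06463935971260071, 0.03073413297533989), 81.7352066040039)
roll 1 254 [[0.5759, -0.237, 0.0685], [0.582, -0.2056, 0.092], [0.5973, -0.1767, 0.1042]] ((0.5858035683631897, -0.2077549397945404), (0.06714119762182236, 0.022624338045716286), 82.54180145263672)
side shaft [0.4848849  0.22443644 0.09294426] [ 0.99142974 -0.13062425 -0.00209411] -0.09290348194983697 0.10822296955514353 266 mid [0.492479   0.22343589 0.09292822] yaw -7.505683446022336
rimtop ((0.49092182517051697, 0.22321926057338715), (0.07439642399549484, 0.027170483022928238), 80.0821533203125) [0.49076622 0.22628217 0.16062781] 0.16760318855651932
w [321 293  11  14  69] [0.47031213 0.24458688 0.12644772] [0.46419418 0.2311942  0.11684258] [0.47645502 0.25796983 0.13405758]
roll -1 215 [[0.4161, -0.2173, 0.0692], [0.4381, -0.1834, 0.0878], [0.4507, -0.1575, 0.1036]] ((0.4327503740787506, -0.18672223389148712), (0.06733851134777069, 0.03193836286664009), 81.63937377929688)
roll 1 224 [[0.5729, -0.2389, 0.0676], [0.5789, -0.2003, 0.0876], [0.5977, -0.176, 0.1025]] ((0.5869395136833191, -0.20735575258731842), (0.06885203719139099, 0.031272899359464645), 83.1174087524414)
```

```bash
cat >> h.py <<'E'
from scipy.spatial.transform import Rotation as Ro
def quat(yaw,flip=1):
    y=flip*np.array([np.cos(yaw),np.sin(yaw),0]);z=np.array([0,0,-1.]);x=np.cross(y,z)
    q=Ro.from_matrix(np.stack([x,y,z],1)).as_quat();return np.array([q[3],q[0],q[1],q[2]])
W=np.array([0.4931,0.2222,0.089]);YW=np.radians(-7.4)
S=np.array([0.511,-0.1968,0.105]);YS=np.radians(-7.8)
E
python3 - <<'E'
from h import *
for f in(1,-1):
    print(f,kin.inverse_kinematics(W+[0,0,.245],quat(YW,f)),kin.inverse_kinematics(W+[0,0,.12],quat(YW,f)),kin.inverse_kinematics(S+[0,0,.12],quat(YS,f)))
E
```

```text
1 [ 0.29487094  0.40947588 -1.05865719  1.79132526  0.38663336  1.1690381
 -1.01315316] [ 0.28136055  0.62102522 -1.09378066  1.91362035  0.6527123   1.0180917
 -1.23416247] [ 0.59681095  0.394775   -0.42589063  1.91448567  0.20847606  0.87524816
 -0.07064164]
-1 [ 0.36435824  0.46338486 -1.17629311  1.78802632  0.45827536  1.20193267
  2.06557149] [-1.40355166  0.79081139  1.29310156  2.01580184 -0.89255896  1.07168836
 -2.95257954] [ 0.09319501  0.36374197  0.19890374  1.94900435 -0.09474728  0.83765409
 -2.93482418]
```

```bash
python3 - <<'E'
from h import *
env.reach(W+[0,0,.245],quat(YW));
s=env.get_state();print(s["time"],s["tcp_pos"])
p,d=camera("wrist");cv2.imwrite("pics/w1.png",p);np.save("w1.npy",d);print(calibration("wrist"))
E
```

```text
3.3 [0.49358983 0.22138257 0.3338393 ]
{'fx': 371.64829954431775, 'fy': 371.64829954431775, 'cx': 324.55400097272917, 'cy': 234.91115636739124, 'rvec': array([-2.83977387,  0.18563132,  0.02748726]), 'tvec': array([-0.46106868,  0.22456858,  0.49008931])}
```

View pics/w1.png

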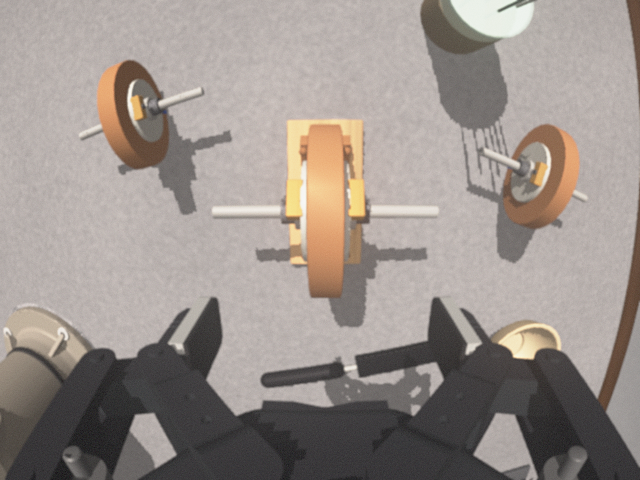

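The arm is above the wheel: arbor ends are at (214,212) and (437,212), the rim is vertical at col 325, and the weights are at (293,197)/(357,197). I'll cast rays to refine.

```bash
cat >> h.py <<'E'
def wray(u,v,zp,c):
    R=cv2.Rodrigues(c["rvec"])[0];t=c["tvec"]
    x=(u-c["cx"])/c["fx"];y=(v-c["cy"])/c["fy"];th=np.hypot(x,y)
    k=np.sin(th)/th if th>1e-9 else 1
    d=R.T@np.array([x*k,y*k,np.cos(th)]);o=-R.T@t
    return o+d*(zp-o[2])/d[2]
E
python3 - <<'E'
from h import *
c=calibration("wrist")
im=cv2.imread("pics/w1.png");hsv=cv2.cvtColor(im,cv2.COLOR_BGR2HSV)
for x0,x1 in((205,280),(372,445)):
    m=cv2.inRange(hsv,(0,0,165),(180,50,255)) ;sub=m[195:228,x0:x1];v,u=np.nonzero(sub);u=u+x0;v=v+195
    print(u.min(),u.max(),np.median(v),len(u),wray(u.min(),np.median(v),.089,c),wray(u.max(),np.median(v),.089,c))
m=cv2.inRange(hsv,(5,130,60),(16,255,255))
for v in(160,211,250,280):
    u=np.nonzero(m[v,295:360])[0]+295;print(v,u.min(),u.max())
a=wray(214,211.5,.089,c);b=wray(437.5,212,.089,c);print(a,b,(a+b)/2,np.linalg.norm(a-b),np.degrees(np.arctan2(*(b-a)[1::-1])))
E
```

```text
205 279 210.0 2290 [0.38780276 0.23688047 0.089     ] [0.45480351 0.22739053 0.089     ]
372 444 210.0 2318 [0.53521894 0.21684079 0.089     ] [0.60065015 0.20892999 0.089     ]Traceback (most recent call last):
  File "<stdin>", line 9, in <module>
    return umr_minimum(a, axis, None, out, keepdims, initial, where)
ValueError: zero-size array to reduction operation minimum which has no identity
```

```bash
python3 - <<'E'
from h import *
c=calibration("wrist")
a=wray(213,212,.089,c);b=wray(437.5,212,.089,c);print(a,b,(a+b)/2,np.linalg.norm(a-b),np.degrees(np.arctan2(*(b-a)[1::-1])))
print(wray(327,297,.0,c))
E
```

```text
[0.39498695 0.2339743  0.089     ] [0.59437686 0.20780901 0.089     ] [0.4946819  0.22089166 0.089     ] 0.20109937795265878 -7.476022330395317
[0.48043163 0.09467657 0.        ]
```

```bash
sed -i 's/^W=.*;YW=.*/W=np.array([0.4940,0.2215,0.089]);YW=np.radians(-7.45)/' h.py; python3 - <<'E'
from h import *
env.reach(W+[0,0,.18],quat(YW))
r=env.movel(W+[0,0,.118],velocity=.06,stop_force=8)
s=env.get_state();print(r,s["time"],s["tcp_pos"],s["force"])
env.grip(0.0,60)
s=env.get_state();print(s["time"],s["tcp_pos"],s["force"],s["opening"])
p,d=camera("wrist");cv2.imwrite("pics/w2.png",p)
E
```

```text
False 4.9 [0.49419873 0.22166473 0.20738392] [-0.26226778  0.56424523  0.63255395]
5.475 [0.49400715 0.22151814 0.20722804] [-0.60892588 -0.49906726  3.21310875] 0.025006020863406045
```

View pics/w2.png

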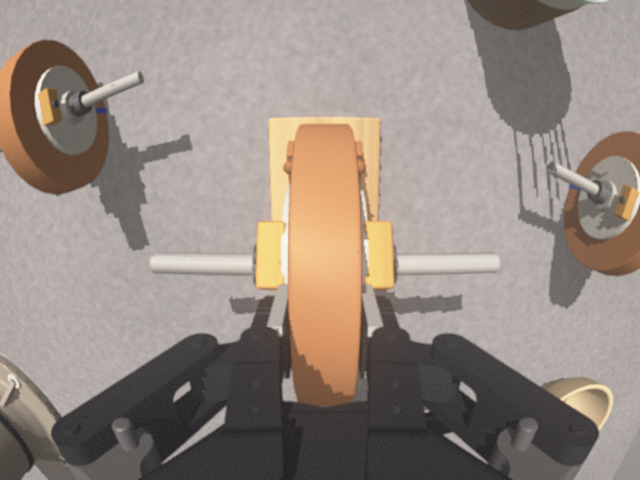

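The rim is pinched between the pads (opening 25 mm) and the arbor is level at row 264. Next I lift and look.

```bash
python3 - <<'E'
from h import *
env.movel(W+[0,0,.118+.13],velocity=.1)
s=env.get_state();print(s["time"],s["tcp_pos"],s["force"],s["opening"])
env.movel(S+[0,0,.118+.09],velocity=.2,rot=quat(YS))
env.dwell(.3)
s=env.get_state();print(s["time"],s["tcp_pos"],s["force"],s["torque"],s["opening"])
for n in("top","side","wrist"):
    p,d=camera(n);cv2.imwrite(f"pics/{n}3.png",p);np.save(n+"3.npy",d)
a=cv2.imread("pics/top3.png");b=cv2.imread("pics/side3.png")
cv2.imwrite("pics/crop3.png",np.hstack([cv2.resize(a[150:310,370:530],(400,400)),cv2.resize(b[60:240,320:500],(400,400))]))
E
```

```text
6.975 [0.493754   0.22125749 0.33627658] [-0.75058571 -0.14267901 -8.03548578] 0.02497438271451246
9.525 [ 0.51100794 -0.19653179  0.31301529] [-0.42124551 -0.33507888 -7.59475066] [-0.03422051  0.04291113 -0.00110841] 0.024780840050095763
```

View pics/wrist3.png

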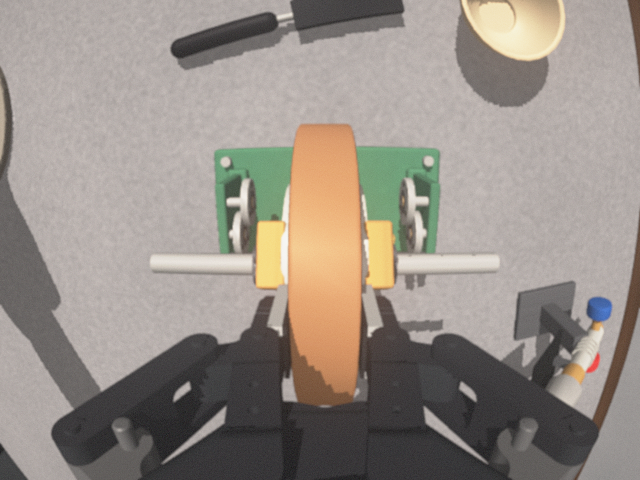

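View pics/crop3.png

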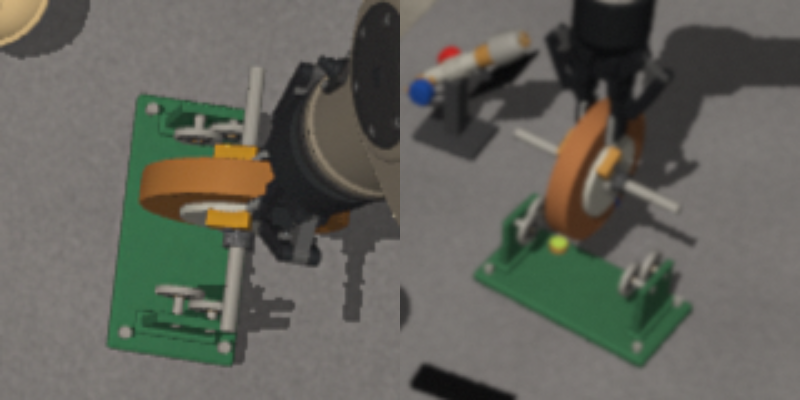

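```bash
python3 - <<'E'
from h import *
c=calibration("wrist")
a=wray(151,263,.195,c);b=wray(499,263,.195,c);print("arbor",a,b,(a+b)/2,np.linalg.norm(a-b),np.degrees(np.arctan2(*(b-a)[1::-1])))
for zz in(.083,):
  for p in((248,200),(240,233),(407,200),(416,233)): print(p,wray(*p,zz,c))
A=wray(226,161,.02,c);B=wray(428,161,.02,c);print("bolts",A,B,(A+B)/2,np.degrees(np.arctan2(*(B-A)[1::-1])))
im=cv2.imread("pics/wrist3.png");cv2.imwrite("pics/c4.png",cv2.resize(im[140:280,140:510],None,fx=2.1,fy=2.1,interpolation=cv2.INTER_CUBIC))
E
```

```text
arbor [ 0.41092821 -0.1833809   0.195     ] [ 0.612717   -0.21103723  0.195     ] [ 0.51182261 -0.19720906  0.195     ] 0.20367520336038297 -7.8040985711451825
(248, 200) [ 0.45020167 -0.17522045  0.083     ]
(240, 233) [ 0.43778135 -0.20246837  0.083     ]
(407, 200) [ 0.5815428  -0.19313568  0.083     ]
(416, 233) [ 0.5872395 -0.2229323  0.083    ]
bolts [ 0.41984949 -0.14346485  0.02      ] [ 0.61942229 -0.17060202  0.02      ] [ 0.51963589 -0.15703344  0.02      ] -7.743377208932072
```

View pics/c4.png

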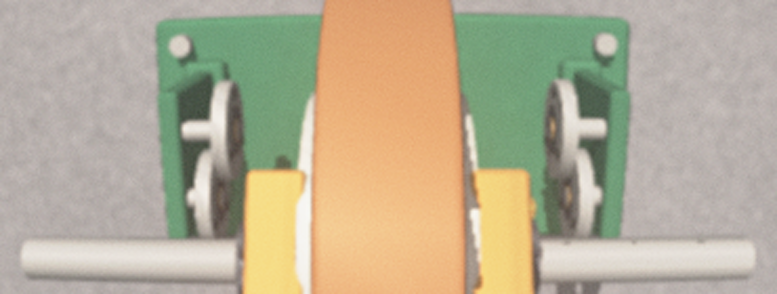

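```bash
python3 - <<'E'
from h import *
S=np.array([0.5127,-0.1975,.105])
env.movel(S+[0,0,.118+.015],velocity=.1)
s=env.get_state();print(s["time"],s["force"])
r=env.movel(S+[0,0,.118-.006],velocity=.02,stop_force=4)
s=env.get_state();print(r,s["time"],s["tcp_pos"]-S,s["force"],s["torque"])
for n in("top","side","wrist"):
    p,d=camera(n);cv2.imwrite(f"pics/{n}5.png",p)
a=cv2.imread("pics/wrist5.png");b=cv2.imread("pics/side5.png")
cv2.imwrite("pics/crop5.png",np.hstack([cv2.resize(a[150:350,120:520],(800,400)) [:,:],])) 
cv2.imwrite("pics/crop5b.png",cv2.resize(b[80:240,330:490],(600,600),interpolation=cv2.INTER_CUBIC))
E
```

```text
10.575 [-0.07531663 -0.58887953 -6.28305357]
True 11.3083 [-0.00022761 -0.00099445  0.11781096] [ 0.88688477 -3.26198945  2.08360071] [-0.67975661 -0.35956892  0.20024055]
```

View pics/crop5.png

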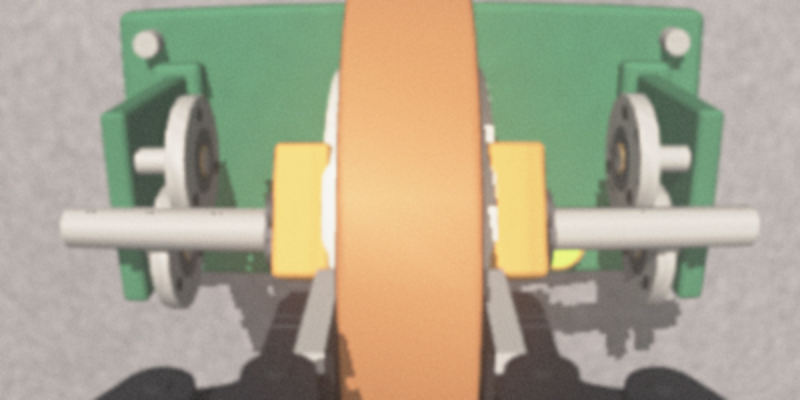

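View pics/crop5b.png

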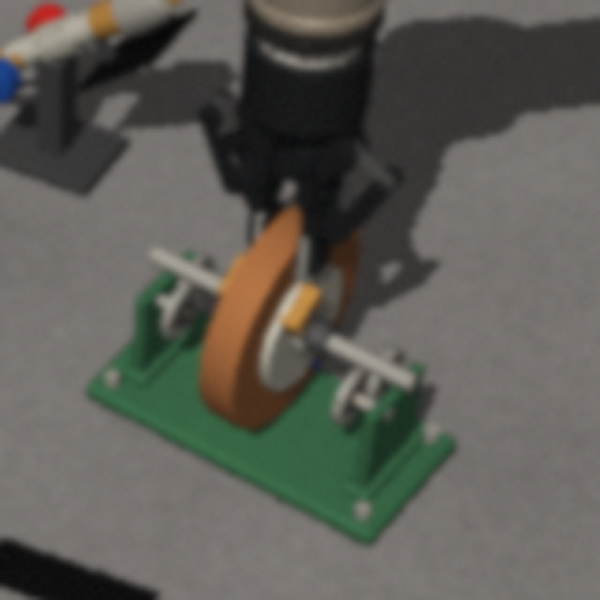

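Seated at the expected height, with both arbor ends in their Vs (wrist crop: left disc pair around cols 190, right pair around cols 640). The weights are about 28° off the top, so it will swing on its own. Releasing.

```bash
python3 - <<'E'
from h import *
env.grip(0.06)
s=env.get_state();print(s["time"],s["force"],s["opening"])
p=np.array(s["tcp_pos"]);env.movel(p+[0,0,.16],velocity=.2)
s=env.get_state();print(s["time"],s["force"])
for i in range(2):
    p,d=camera("wrist");cv2.imwrite(f"pics/w6_{i}.png",p)
    p,d=camera("side");cv2.imwrite(f"pics/s6_{i}.png",p)
    if i==0: env.dwell(6)
print(env.get_state()["time"])
a=cv2.imread("pics/s6_0.png");b=cv2.imread("pics/s6_1.png")
cv2.imwrite("pics/crop6.png",np.hstack([cv2.resize(x[80:240,330:490],(400,400),interpolation=cv2.INTER_CUBIC) for x in(a,b)]))
E
```

```text
11.8917 [-0.60392751 -0.94164084  0.32285593] 0.05973926765626869
12.8417 [ 0.0935942  -0.42684842 -0.34056627]
19.0417
```

View pics/crop6.png

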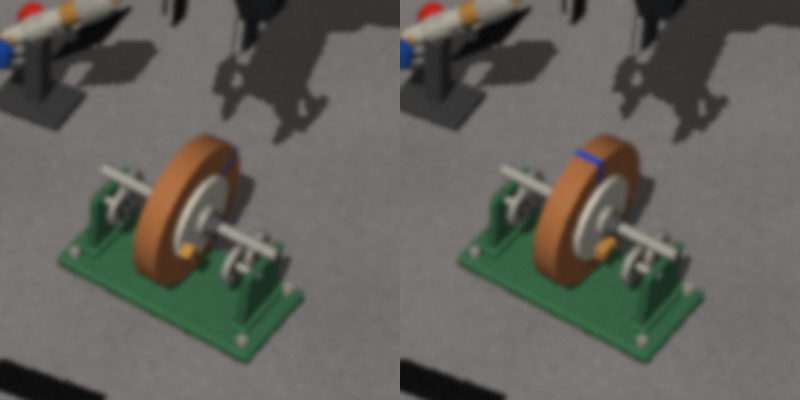

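View pics/w6_1.png

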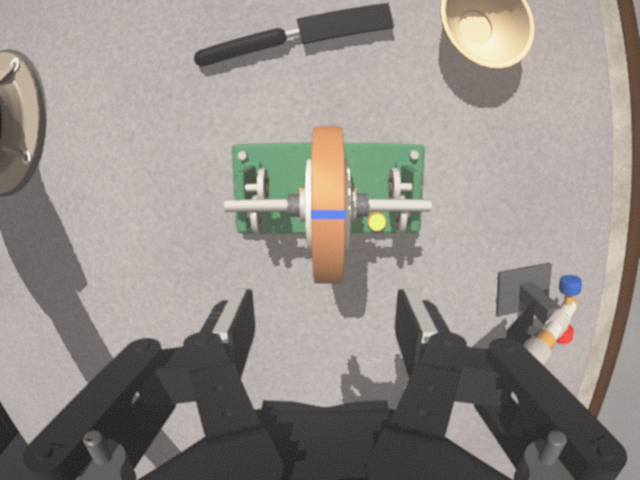

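Seated. The chalk is across the rim at wrist (327,214), near the top. Next I check that it is at rest and compute its angle.

```bash
python3 - <<'E'
from h import *
env.dwell(2)
for i in range(5):
    c=calibration("wrist");p,d=camera("wrist")
    m=cv2.inRange(cv2.cvtColor(p,cv2.COLOR_BGR2HSV),(105,100,80),(130,255,255));m[:,:290]=0;m[:,370:]=0;m[:120]=0;m[290:]=0
    v,u=np.nonzero(m);q=wray(u.mean(),v.mean(),.180,c)
    a=wray(225,205,.105,c);b=wray(431,205,.105,c);mid=(a+b)/2
    n=np.array([np.sin(np.radians(7.8)),np.cos(np.radians(7.8)),0])
    off=(q-mid)@n;print(env.get_state()["time"],len(u),u.mean(),v.mean(),q,mid,"off",off,"deg",np.degrees(np.arcsin(off/.075)))
    if i<4: env.dwell(.3)
cv2.imwrite("pics/w7.png",p)
p,d=camera("top");cv2.imwrite("pics/t7.png",p)
E
```

```text
21.0917 269 327.9368029739777 214.3828996282528 [ 0.51401808 -0.1901851   0.18      ] [ 0.51347321 -0.19861954  0.105     ] off 0.008430342578808751 deg 6.453947006953632
21.4417 268 327.8358208955224 214.34328358208955 [ 0.51394708 -0.19014465  0.18      ] [ 0.51347314 -0.1986196   0.105     ] off 0.008460860420174727 deg 6.477410158225996
21.7917 274 327.95620437956205 214.42335766423358 [ 0.51402827 -0.19021808  0.18      ] [ 0.51347316 -0.19861961  0.105     ] off 0.008399133305811683 deg 6.429953383645082
22.1417 271 327.88560885608854 214.38376383763838 [ 0.51398002 -0.19018073  0.18      ] [ 0.51347329 -0.19861968  0.105     ] off 0.00842964610620987 deg 6.453411547903576
22.4917 270 327.94814814814816 214.37037037037038 [ 0.51402785 -0.19017667  0.18      ] [ 0.51347327 -0.19861955  0.105     ] off 0.00844002997327476 deg 6.461394886369681
```

View pics/t7.png

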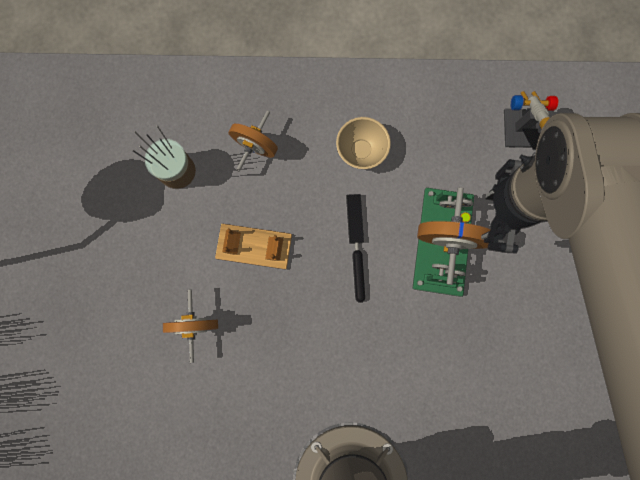

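```bash
python3 - <<'E'
from h import *
n=np.array([np.sin(np.radians(7.8)),np.cos(np.radians(7.8)),0])
for nm in("top","side"):
    p,d=camera(nm);P=cloud(nm,d);hsv=cv2.cvtColor(p,cv2.COLOR_BGR2HSV);X,Y,Z=P[...,0],P[...,1],P[...,2]
    box=(d>0)&(abs(X-.512)<.12)&(abs(Y+.197)<.05)
    m=box&(cv2.inRange(hsv,(105,100,60),(130,255,255))>0)&(Z>.17)
    q=np.median(P[m],0)
    g=box&(hsv[...,1]<70)&(abs(Z-.109)<.008)&(abs(X-.512)>.04)&(abs(X-.512)<.11)
    c,dr,a,b,k=line(P[g]);
    off=(q-c)@n
    # correct for shaft line direction
    t=(q-c)[:2]@dr[:2]; off=(q-c-dr*t)@n
    print(nm,m.sum(),q,c,dr,a,b,"off",off,"deg",np.degrees(np.arcsin(off/.075)), "mid",c+dr*(a+b)/2)
E
```

```text
top 52 [ 0.51273537 -0.18945168  0.1798522 ] [ 0.50994438 -0.19684018  0.10967943] [ 0.99150732 -0.12999691 -0.00374706] -0.09753614188644692 0.10146392301947507 off 0.007688493398079534 deg 5.883912792027466 mid [ 0.5118916  -0.19709548  0.10967207]
side 23 [ 0.51099814 -0.18972197  0.17862963] [ 0.50370826 -0.19497243  0.10768593] [ 0.99067889 -0.13620222 -0.00207026] -0.09478341228316499 0.10629526714568084 off 0.006194427377198774 deg 4.7375906279176565 mid [ 0.50941054 -0.1957564   0.10767402]
```

```bash
python3 - <<'E'
from h import *
job.job_done();print(env.get_state()["time"])
E
```

```text
the job is handed in; nothing more can be done
the job is handed in; nothing more can be done
```

The wheel is on the balancing stand, at rest with its brass weights at the bottom, and I handed the job in at about 22.6 s.

- **What I did:** I pinched the large wheel's cork rim from above and lifted it straight out of the rack. I lowered it until the arbor touched the rollers, let go, and raised the gripper clear. The weights stood about 28° off the top, so it swung on its own and I did not need to turn it first.
- **At rest:** five wrist pictures over 1.4 s showed no movement. The arbor is level to within about 1 mm, centred to about 2 mm, with one end on each roller pair. The chalk stroke is near the top.
- **Small disagreement:** the chalk reads slightly off the very top, at 6.5° (wrist), 5.9° (top) and 4.7° (side). I took this as bearing friction plus calibration error and left the wheel where it settled.
- **Other things:** the jar, bowl and paddle look unmoved in the last top view. The tool force I read stayed below about 10 N.

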